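Test-fit a sleeve, then tip the parts tote and hold it

TASK

Two metal sleeves stand on the bench: find the one whose bore fits the gauge pin, slide it all the way down the pin to prove the fit, then take it off and set it down in the wooden tote with the three sleeves already there; the sleeve with the smaller bore stays out on the bench. Then take the tote by its upright corner grip and tip it up, with the corner diagonally opposite the grip lowest, until all four sleeves have slid into that corner, and finish still holding the tote tilted and still. Do not disturb the mug, the jar or the brush.

Things in the scene. Friction and masses are not known exactly. Their poses are not given: they have to be found in the camera images.
- sleeve_wide: plain aluminium sleeve (tube) standing upright, 30 mm outside, 36 mm tall, through bore 18 mm: it fits the gauge pin. About 50 g. Origin: centre of its underside, z axis along the bore
- sleeve_narrow: plain aluminium sleeve, the same outside (30 mm by 36 mm tall), standing upright, but bore 12 mm: too small for the gauge pin. Origin: centre of its underside. The two sleeves stand on the bench 110 to 220 mm apart, in either order
- gauge: gauge: dark steel base plate 90 x 70 mm, 14 mm thick, fixed to the bench, with an upright bare steel pin in its middle, 14.6 mm thick, rising 50 mm above the plate (top 64 mm above the bench, its last 6 mm tapered to 9 mm). Origin: centre of the plate's underside, on the pin's axis
- pin_foot (a point): point on the pin's axis at the top of the gauge's base plate, 14 mm above the bench: where the sleeve's underside sits when it is fully down
- tote: loose open-topped wooden tote, flat on the bench, 180 mm (its x) by 160 mm (its y), 50 mm tall, walls and floor 8 mm thick, 0.28 to 0.46 kg empty. Origin: centre of its underside. The upright grip stands in its (-x, -y) corner; parts gather in the (+x, +y) corner, which points roughly away from the robot. Slippery inside: sleeves start to slide at 10 to 14 degrees and all run down by 30
- tote_grip (a point): middle of the free part of the upright grip, at (-78, -68, +80) mm in the tote's frame. A light wooden bar 16 mm thick, 36 mm wide, top 102 mm above the tote's underside (52 mm above the rim). Its wide faces stand parallel to the line between the tote's +x and +y axes, so fingers close on it along the tote's (1, -1) direction
- tote_corner (a point): the inside bottom corner of the tote where parts gather, at (+82, +72, +8) mm in the tote's frame
- loose_1: sleeve standing in the tote, same as sleeve_wide (30 mm outside, 36 mm tall). Origin: centre of its underside
- loose_2: sleeve standing in the tote, same as loose_1. The (+x, +y) quarter of the tote is free of sleeves at the start
- loose_3: sleeve standing in the tote, same as loose_1
- mug: bystander: white mug, 76 mm wide, 75 mm tall, beyond the work on the left
- jar: bystander: glass jar with a steel cap, 70 mm wide, 90 mm tall, to the right of the tote
- brush: bystander: paint brush lying on the bench beyond the work
There are look-alikes about, which are no part of the job. Leave any yellow look-alike of the sleeve_wide alone. Several things have the shape of the tote; the one meant has the colours described above.

How it is judged:
By the outcome, as a careful person would: the job done as asked, in the order asked, and still so for the second after the job is handed in, while the arm keeps its last pose, push and grip.
It also fails if it takes over 56 s, if anything falls off the work surface, if the arm or the gripper's body presses on something with over 40 N, if the wrist force passes 120 N, or if a joint passes its speed limit or range.

ROBOT

A 7-joint arm with a two-finger parallel gripper is mounted at the origin on the work surface. World frame = base frame: x ahead of the robot, y to its left, z up, the work surface at z = 0. Lengths are in m, angles in degrees, forces in N, time in s.
With the tool pointing down it reaches from about 0.4 to 0.925 m from the base axis. Payload 5.6 kg.
Tool frame: the origin (TCP) lies midway between the tips of the shut fingers; the grasp point (between the pads) lies 19 mm behind it; z points along the fingers, y is the line along which they close (so a half turn about z gives the same grasp; the last joint's range is limited). The gripper opens to 85 mm and grips with 20 to 120 N. Pads are 22 mm wide; open, the fingers measure 114 mm over their backs; the gripper's body (76 mm by 85 mm) begins 54 mm behind the grasp point. The pads swing forward as they close: fully open they stand 13 mm farther back than shut.
Start: joints at [-68.182, 26.786, -0.665, 91.828, 0.344, 61.387, -3.226], TCP at [0.267, 0.592, 0.231] pointing down, gripper open.
Joint ranges: [-144.91, 144.91], [-17.63, 115.5], [-89.93, 88.59], [15.96, 139.68], [-74.01, 254.01], [8.47, 105.57], [-167.45, 167.45]. Speed limits (degrees/s): [147.25, 147.25, 180, 180, 180, 180, 180].

INTERFACE

Orientations are given as a 3x3 rotation matrix whose columns are the frame's x, y, z axes.
In Python, from cell import monitor, cams, r gives the robot as it stands. The module is installed in compiled form; this text tells all that it offers.
- The arm moves only by the shell command python3 -m crank 'ROWS' [FORCE]. ROWS is text: rows parted by semicolons, each of 7 numbers parted by spaces: the shift along the tool's x, y, z in cm, then the turn, a rotation vector about the tool's x, y, z in degrees, then the closure, from -1 (fully open) to 1 (shut). A call has exactly 8 rows; each row is the pose to reach, as a shift and turn from the pose commanded when the call began, along the tool's axes at that moment; what a row does not reach only later rows make up. A row lasts 1/8 s, in which the tool goes at most 62.5 mm and 10.7 degrees, less where a joint would pass 70% of its speed; a pose out of reach is approached as far as the arm can. A call with a gripper value outside its range is refused whole. The fingers move at their own pace and stop on an object; FORCE is the grip in N (left out, the last holds). Time passes only in rows, so rows that repeat a pose let the fingers close, or fill a call up. It gives the time, the measured TCP pose, the force, the opening and the grip force at its end, in the units of the state.
- monitor.state(): the state, without advancing time (a new reading comes with each control period).
- cams.read_camera(name): name is "scene" or "side" or "wrist"; returns (picture, depth): 480x640x3 uint8, blue, green, red; 480x640 float32, m along the optical axis (not along the pixel's ray), 0 where there is no reading.
- cams.calibration(name): a dict with "K" (3x3 intrinsics, pixels), "distortion" ([k1, k2, p1, p2, k3] as OpenCV has them; the pictures are not rectified), "xyz" and "rotation" of the camera in the world. Camera axes: x right, y down, z forward; pixel columns grow to the right and rows downward; lengths in m; the calibration is good to about 2 mm. A picture is of the moment at which its call begins: read the wrist's pose just before it. calibration takes no time and is no camera call; for the wrist camera it gives the pose at the moment of the call.
- r.hand_in(): hands the job in; it is judged then, once.
The state is a dict: "time_s": time; "qpos": joint angles; "qd": joint speeds; "joint_efforts": joint torques, N m; "ee_pos": TCP position; "eef_rot": TCP orientation; "ft_force": force on the tool from outside, world axes, zero at the start; "ft_torque": the same for the moment, N m; "finger_gap": finger opening in m; "finger_force": force on a finger pad.
Only numpy, scipy, OpenCV 4.12 (cv2) and the standard library are available. Lean on these libraries where they do the work, as an engineer would, in place of code of your own. Each camera call takes 0.05 s, during which the arm holds its last target. There are 200 camera calls.

## Working session

There is one attempt and no reset: what is moved stays moved. The work goes in short steps, Python scripts to look and compute and a shell command to move; the robot and the scene stay as the last step left them, time stands still between calls to the robot, and variables do not carry over. Pictures are saved under pics/ and viewed, at most 10 in all, crops included, and the job is handed in when it is done.

```bash
mkdir -p pics
cat > h.py <<'E'
import numpy as np, cv2
from cell import monitor, cams, r
def shot(n,f=None):
    c=cams.calibration(n); im,d=cams.read_camera(n)
    np.savez('/tmp/%s.npz'%n,im=im,d=d,**{k:np.array(c[k]) for k in('K','distortion','xyz','rotation')})
    if f: cv2.imwrite('pics/'+f,im)
    return im,d,c
def cloud(d,c):
    h,w=d.shape; u,v=np.meshgrid(np.arange(w),np.arange(h))
    p=cv2.undistortPoints(np.stack([u,v],-1).reshape(-1,1,2).astype(np.float32),np.array(c['K']),np.array(c['distortion'])).reshape(h,w,2)
    P=np.dstack([p*d[...,None],d]); P=P@np.array(c['rotation']).T+np.array(c['xyz']); P[d==0]=np.nan
    return P
def load(n):
    z=np.load('/tmp/%s.npz'%n); return z['im'],z['d'],z
def st():
    s=monitor.state(); 
    for k in('time_s','ee_pos','eef_rot','qpos','ft_force','finger_gap','finger_force'): print(k,np.round(s[k],4).tolist())
    return s
E
python3 - <<'E'
from h import *
st()
a,_,c=shot('scene','s1.png'); print(c['xyz'],np.round(c['rotation'],2).tolist())
b,_,c=shot('side','d1.png');print(c['xyz'])
E
```

```text
time_s 0.0
ee_pos [0.2671, 0.5919, 0.2303]
eef_rot [[-0.9115, 0.4113, -0.0006], [0.4113, 0.9115, -0.0017], [-0.0002, -0.0018, -1.0]]
qpos [-68.1811, 26.8366, -0.6639, 91.8834, 0.346, 61.3876, -3.2265]
ft_force [0.352, 0.7635, -0.1294]
finger_gap 0.0854
finger_force 0.0
[ 1.12795986 -0.04457413  0.85771432] [[-0.0, 0.79, -0.61], [1.0, 0.0, -0.0], [-0.0, -0.61, -0.79]]
[-0.21217266 -0.84029034  1.25870619]
```

View pics/s1.png

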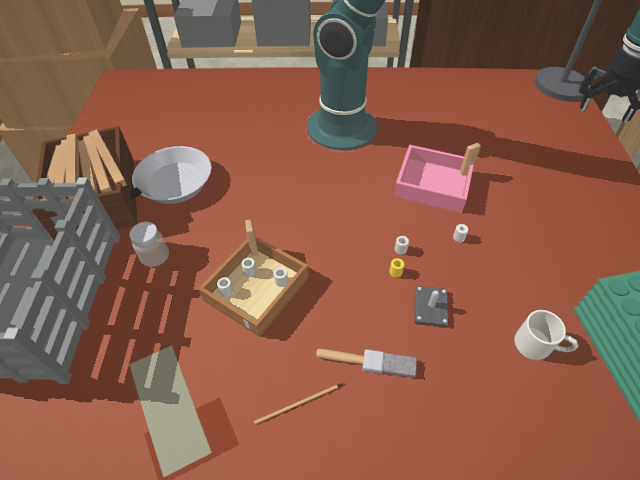

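View pics/d1.png

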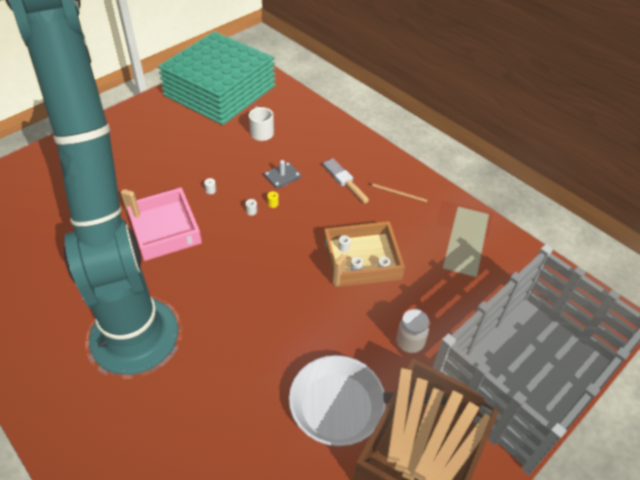

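The scene picture shows two metal sleeves at (402,245) and (461,233), with a yellow look-alike at (397,268). The gauge is at (432,305) and the wooden tote at (255,283), its grip at (251,235) and three sleeves inside. The pink tote at (436,178) is a look-alike. The mug is at (540,335), the jar at (149,243) and the brush at (366,360). Next I'll enlarge the sleeves to compare bores and take measurements.

```bash
cat > m.py <<'E'
from h import *
im,d,c=load('scene'); P=cloud(d,c)
cr=cv2.resize(im[220:330,380:480],None,fx=5,fy=5,interpolation=cv2.INTER_CUBIC); cv2.imwrite('pics/c1.png',cr)
def circ(pts,R):
    from scipy.optimize import least_squares
    f=lambda p:np.hypot(pts[:,0]-p[0],pts[:,1]-p[1])-R
    return least_squares(f,pts.mean(0)[:2]+[-0.005,0],loss='soft_l1',f_scale=.001).x
for n,(u,v) in dict(A=(402,245),B=(461,233),Y=(397,268),L1=(249,267),L2=(281,277),L3=(225,287)).items():
    w=P[v-14:v+15,u-12:u+13].reshape(-1,3); base=.008 if n[0]=='L' else 0
    t=w[(abs(w[:,2]-base-.036)<.005)]
    s=w[(w[:,2]>base+.008)&(w[:,2]<base+.045)]
    print(n,len(t),'top mid',np.round((t[:,:2].min(0)+t[:,:2].max(0))/2,4),'ext',np.round(np.ptp(t[:,:2],axis=0),4),'zmax',np.round(np.nanmax(w[:,2]),4),'circ',np.round(circ(s,.015),4))
w=P[280:330,405:460].reshape(-1,3)
pin=w[(w[:,2]>.025)]; print('pin',len(pin),pin[:,2].max(),np.round(circ(pin,.0073),4))
pl=w[abs(w[:,2]-.014)<.004]; print('plate',cv2.minAreaRect((pl[:,:2]*1000).astype(np.float32)))
w=P[215:335,195:315].reshape(-1,3)
rim=w[abs(w[:,2]-.05)<.004]; print('rim',cv2.minAreaRect((rim[:,:2]*1000).astype(np.float32)))
g=w[w[:,2]>.062]; print('grip',len(g),np.round(g.mean(0),4),g[:,2].max(),cv2.minAreaRect((g[:,:2]*1000).astype(np.float32)))
E
python3 m.py
```

```text
A 101 top mid [0.4926 0.1271] ext [0.0704 0.0385] zmax 0.0416 circ [0.472  0.1324]
B 101 top mid [0.4338 0.2783] ext [0.0292 0.0285] zmax 0.0426 circ [0.4331 0.2793]
Y 100 top mid [0.5376 0.1148] ext [0.0308 0.0294] zmax 0.0406 circ [0.5373 0.115 ]
L1 106 top mid [ 0.5351 -0.2279] ext [0.0439 0.0421] zmax 0.0502 circ [ 0.54   -0.2226]
L2 125 top mid [ 0.5772 -0.1391] ext [0.0756 0.0432] zmax 0.0554 circ [ 0.5714 -0.1414]
L3 141 top mid [ 0.6059 -0.2734] ext [0.0764 0.0395] zmax 0.0546 circ [ 0.5953 -0.2731]
pin 92 0.0680740458282676 [0.6304 0.1813]
plate ((631.5634155273438, 181.09762573242188), (71.16350555419922, 92.3370132446289), 82.2244873046875)
rim ((582.9331665039062, -203.9520263671875), (163.83848571777344, 182.73147583007812), 57.35426712036133)
grip 172 [ 0.4887 -0.2153  0.093 ] 0.10718824182814246 ((482.3375244140625, -217.0125274658203), (36.051170349121094, 16.14456558227539), 12.519335746765137)
```

View pics/c1.png

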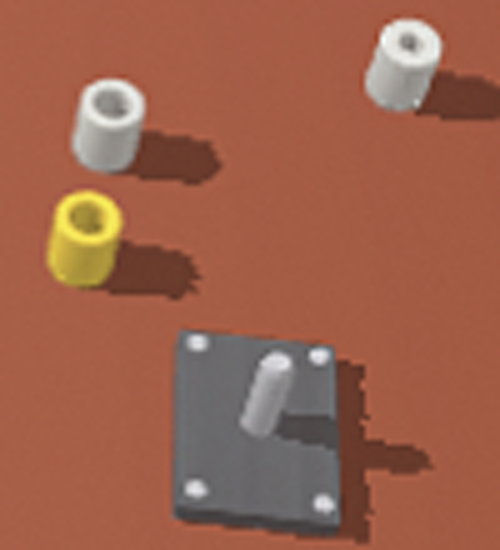

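A at (402,245) has the clearly wider bore, so it is sleeve_wide. B at (461,233) has the small bore, and the yellow one is excluded. I'll refine A's position and work out the first move.

```bash
cat >> m.py <<'E'
w=P[230:258,390:414].reshape(-1,3); s=w[(w[:,2]>.008)&(w[:,0]<.51)&(w[:,2]<.045)]; print('A',circ(s,.015)); t=s[s[:,2]>.034]; print(t.min(0),t.max(0))
E
python3 m.py | tail -2
cat >> h.py <<'E'
from scipy.spatial.transform import Rotation as Ro
def down(a,tilt=0):  # tool y axis at world angle a (deg), z down; tilt>0 = turned about tool y... world frame
    a=np.radians(a); y=np.array([np.cos(a),np.sin(a),0]); z=np.array([0,0,-1.]); x=np.cross(y,z)
    return Ro.from_rotvec(np.radians(tilt)*y)*Ro.from_matrix(np.c_[x,y,z])
def plan(p,a,tilt=0,s=None):
    s=s or monitor.state(); R=np.array(s['eef_rot'])
    sh=R.T@(np.array(p)-s['ee_pos'])*100
    cands=[(Ro.from_matrix(R).inv()*down(b,tilt if b==a else -tilt)).as_rotvec(degrees=True) for b in (a,a+180)]
    rv=min(cands,key=np.linalg.norm)
    print('shift cm',np.round(sh,2),'rot',np.round(rv,2)); return sh,rv
E
python3 - <<'E'
from h import *
s=monitor.state(); c=cams.calibration('wrist'); R=np.array(s['eef_rot'])
print('cam in tool',R.T@(c['xyz']-s['ee_pos']),np.round(R.T@c['rotation'],2).tolist(),np.array(c['K']).tolist())
plan([.472,.132,.20],75)
E
```

```text
A [0.47157123 0.13260261]
[0.45735811 0.11774926 0.03438331] [0.48782005 0.1463398  0.04160087]
cam in tool [ 0.06972585  0.00081437 -0.14204549] [[0.0, -0.96, -0.27], [1.0, -0.0, 0.0], [-0.0, -0.27, 0.96]] [[360.6508239009599, 0.0, 321.26014433250657], [0.0, 360.6508239009599, 239.57139709392453], [0.0, 0.0, 1.0]]
shift cm [-37.59 -33.5    3.1 ] rot [-0.09 -0.   -9.29]
```

```bash
python3 -m crank '-4 -3.6 0.3 0 0 -1 -1; -9 -8 0.8 0 0 -2.4 -1; -14 -12.5 1.2 0 0 -3.6 -1; -19.5 -17.4 1.6 0 0 -5 -1; -25 -22.3 2 0 0 -6.4 -1; -30 -26.7 2.5 0 0 -8 -1; -34.6 -30.8 2.8 0 0 -9 -1; -37.6 -33.5 3.1 0 0 -9.3 -1'
python3 - <<'E'
from h import *
st(); im,d,c=shot('wrist','w1.png'); print(np.median(d))
E
```

```text
time_s: 1.1
ee_pos: [0.4674, 0.1426, 0.2011]
eef_rot: [[-0.966, 0.258, 0.0], [0.258, 0.966, 0.0], [-0.0, 0.0, -1.0]]
ft_force: [0.5, -0.2, -0.1]
finger_gap: 0.0856
finger_force: 0.0
time_s 1.1
ee_pos [0.4674, 0.1426, 0.2011]
eef_rot [[-0.9661, 0.2581, 0.0003], [0.2581, 0.9661, 0.0003], [-0.0002, 0.0003, -1.0]]
qpos [-29.1126, 13.2088, 9.4309, 116.2147, -2.7815, 50.7614, 56.8744]
ft_force [0.5114, -0.2163, -0.1038]
finger_gap 0.0856
finger_force 0.0
0.3295836
```

View pics/w1.png

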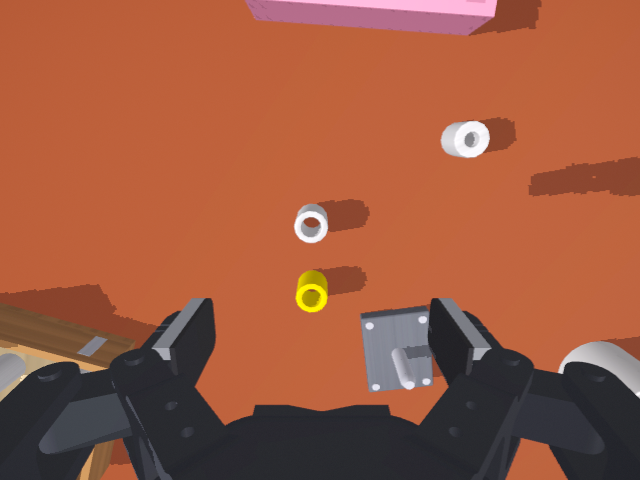

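The wrist picture shows sleeve A at (311,222) with a wide bore, the yellow one at (311,292) and narrow B at (466,138). The gauge pin's top is at (406,383).

```bash
cat > m2.py <<'E'
from h import *
im,d,c=load('wrist'); P=cloud(d,c)
def reg(u0,u1,v0,v1,z0,z1):
    w=P[v0:v1,u0:u1].reshape(-1,3); return w[(w[:,2]>z0)&(w[:,2]<z1)]
def cen(t): 
    q,r=cv2.minEnclosingCircle((t[:,:2]*1000).astype(np.float32)); return np.round(q,1),round(r,1)
w=reg(285,340,195,250,.01,.1); print('A zmax',w[:,2].max(),np.median(w[w[:,2]>.03][:,2])); t=reg(285,340,195,250,.031,.05);print(len(t),cen(t))
w=reg(385,420,340,395,.03,.1); print('pin zmax',np.percentile(w[:,2],98)); t=w[w[:,2]>.056]; print(len(t),cen(t)); print(cen(w))
t=reg(360,436,305,392,.008,.02); print(cv2.minAreaRect((t[:,:2]*1000).astype(np.float32)),np.median(t[:,2]))
t=reg(200,300,200,260,-.02,.02); print('bench z',np.median(t[:,2]))
E
python3 m2.py
python3 - <<'E'
from h import *
plan([.472,.132,.07],75)
E
```

```text
A zmax 0.03739571898040034 0.03490433728612141
575 (array([471.9, 133.8]), 14.9)
pin zmax 0.06402277240456068
193 (array([630.9, 183.7]), 7.4)
(array([630.7, 183.6]), 7.6)
((631.1441040039062, 183.8499755859375), (70.0714340209961, 91.19011688232422), 82.5851058959961) 0.013461657737440985
bench z -0.0008296699751758063
shift cm [-0.16 -0.03 13.07] rot [-0.24  0.15 -0.59]
```

```bash
python3 -m crank '0 0.1 2 0 0 0 -1; 0 0.15 6 0 0 0 -1; 0 0.15 10 0 0 0 -1; 0 0.15 13 0 0 0 -1; 0 0.15 15 0 0 0 -1; 0 0.15 15.5 0 0 0 -1; 0 0.15 15.5 0 0 0 -1; 0 0.15 15.5 0 0 0 -1' 40
python3 - <<'E'
from h import *
plan([.4719,.1338,.006],75)
E
```

```text
time_s: 2.15
ee_pos: [0.468, 0.1462, 0.047]
eef_rot: [[-0.966, 0.259, 0.002], [0.259, 0.966, 0.001], [-0.001, 0.001, -1.0]]
ft_force: [-0.5, -0.1, 0.1]
finger_gap: 0.0854
finger_force: 0.0
shift cm [-0.7 -1.1  4.1] rot [0.06 0.07 0.01]
```

```bash
python3 -m crank '-0.4 -0.6 0.2 0 0 0 -1; -0.7 -1.1 0.6 0 0 0 -1; -0.7 -1.1 2 0 0 0 -1; -0.7 -1.1 3.4 0 0 0 -1; -0.7 -1.1 4.1 0 0 0 -1; -0.7 -1.1 4.1 0 0 0 -1; -0.7 -1.1 4.1 0 0 0 0.3; -0.7 -1.1 4.1 0 0 0 1' 40
python3 -m crank '0 0 0 0 0 0 1; 0 0 0 0 0 0 1; 0 0 0 0 0 0 1; 0 0 0 0 0 0 1; 0 0 -1 0 0 0 1; 0 0 -4 0 0 0 1; 0 0 -7 0 0 0 1; 0 0 -8 0 0 0 1' 40
python3 - <<'E'
from h import *
st();plan([.6309,.1837,.075],75); shot('wrist','w2.png')
E
```

```text
time_s: 3.15
ee_pos: [0.4716, 0.1337, 0.0055]
eef_rot: [[-0.966, 0.258, 0.001], [0.258, 0.966, 0.0], [-0.001, 0.0, -1.0]]
ft_force: [-0.2, -0.0, -0.3]
finger_gap: 0.0514
finger_force: 0.0
time_s: 4.15
ee_pos: [0.4723, 0.1339, 0.087]
eef_rot: [[-0.966, 0.259, 0.003], [0.259, 0.966, 0.001], [-0.003, 0.002, -1.0]]
ft_force: [-0.1, 0.4, -0.6]
finger_gap: 0.0287
finger_force: 39.6
time_s 4.15
ee_pos [0.4723, 0.1339, 0.087]
eef_rot [[-0.966, 0.2585, 0.0031], [0.2585, 0.966, 0.0012], [-0.0027, 0.002, -1.0]]
qpos [-26.5674, 23.8305, 8.1931, 120.531, -5.6643, 35.7939, 60.5404]
ft_force [-0.108, 0.3811, -0.5813]
finger_gap 0.0287
finger_force 39.5619
shift cm [-14.03   8.91   1.25] rot [0.12 0.16 0.02]
```

View pics/w2.png

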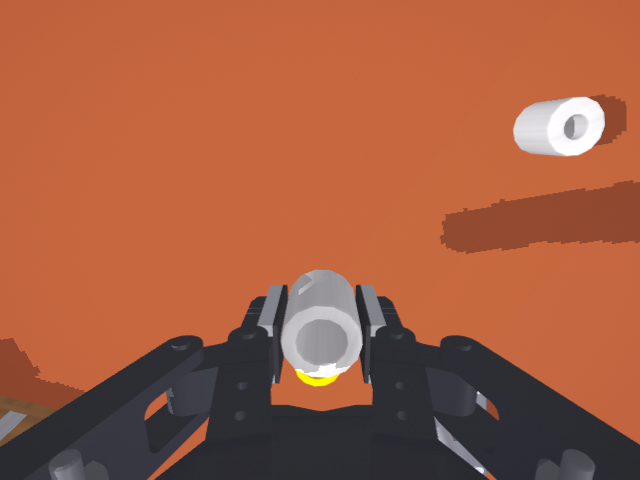

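The sleeve is held upright, its top ring at (322,342). Now I'll measure its offset in the tool before fitting it over the pin.

```bash
cat > m3.py <<'E'
from h import *
from scipy.optimize import least_squares
def held(zt):
    im,d,c=load('wrist'); P=cloud(d,c); s=monitor.state()
    R=np.array(s['eef_rot']); T=(P-s['ee_pos'])@R
    w=T[280:385,285:360].reshape(-1,3); w=w[np.isfinite(w[:,0])&(abs(w[:,0])<.03)&(abs(w[:,1])<.0165)&(w[:,2]<.02)&(w[:,2]>-.05)]
    top=w[w[:,2]<np.percentile(w[:,2],3)+.004]
    print('top z',np.round(np.percentile(w[:,2],3),4),len(top),cv2.minEnclosingCircle((top[:,:2]*1000).astype(np.float32)))
    sd=w[(w[:,2]>-.025)&(w[:,0]>0.003)]
    for lo,hi in((-.027,-.017),(-.017,-.007),(-.007,.004)):
        q=w[(w[:,2]>lo)&(w[:,2]<hi)&(w[:,0]>0.004)]
        if len(q)>20: print(lo,len(q),np.round(least_squares(lambda p:np.hypot(q[:,0]-p[0],q[:,1]-p[1])-.015,[0,0],loss='soft_l1',f_scale=.0005).x*1000,1))
held(0)
E
python3 m3.py
```

```text
top z -0.0301 3225 ((-0.14421507716178894, 1.0535080432891846), 15.273240089416504)
-0.027 817 [-0.8  1.1]
-0.017 753 [-0.8  1.2]
-0.007 345 [-0.7  1.2]
```

```bash
python3 -m crank '-2 1.2 0 0 0 0 1; -5 3.2 0 0 0 0 1; -8 5 0 0 0 0 1; -11 7 0 0 0 0 1; -13.5 8.6 0 0 0 0 1; -13.98 8.8 0 0 0 0 1; -13.98 8.8 0 0 0 0 1; -13.98 8.8 0 0 0 0 1' 40
python3 - <<'E'
from h import *
st();plan([.6301,.1828,.087],75); shot('wrist','w3.png')
im,d,c=shot('side','d3.png'); cv2.imwrite('pics/d3c.png',cv2.resize(im[100:220,220:350],None,fx=4,fy=4))
E
python3 m3.py
```

```text
time_s: 5.2
ee_pos: [0.6277, 0.1819, 0.0847]
eef_rot: [[-0.966, 0.259, -0.002], [0.259, 0.966, -0.0], [0.001, -0.001, -1.0]]
ft_force: [0.6, -0.3, -0.6]
finger_gap: 0.0292
finger_force: 39.6
time_s 5.2
ee_pos [0.6277, 0.1819, 0.0847]
eef_rot [[-0.9659, 0.2588, -0.0017], [0.2588, 0.9659, -0.0005], [0.0015, -0.0009, -1.0]]
qpos [-25.1318, 36.736, 8.4245, 97.3583, -6.9422, 46.514, 61.4386]
ft_force [0.5707, -0.2722, -0.5523]
finger_gap 0.0292
finger_force 39.5628
shift cm [-0.2   0.15 -0.23] rot [-0.05 -0.09  0.  ]
top z -0.0297 3205 ((0.06407812237739563, 0.9187262058258057), 15.1227388381958)
-0.027 840 [-0.5  0.8]
-0.017 751 [-0.4  0.9]
-0.007 372 [-0.4  0.9]
```

```bash
python3 -m crank '-0.2 0.1 0 0 0 0 1; -0.2 0.1 0 0 0 0 1; -0.2 0.1 0 0 0 0 1; -0.2 0.1 0 0 0 0 1; -0.2 0.1 0.5 0 0 0 1; -0.2 0.1 1 0 0 0 1; -0.2 0.1 1 0 0 0 1; -0.2 0.1 1 0 0 0 1'
python3 - <<'E'
from h import *
plan([.6301,.1828,.0695],75); im,d,c=shot('scene'); cv2.imwrite('pics/s3c.png',cv2.resize(im[240:330,380:500],None,fx=5,fy=5,interpolation=cv2.INTER_CUBIC))
E
```

```text
time_s: 6.3
ee_pos: [0.6313, 0.1828, 0.0751]
eef_rot: [[-0.966, 0.259, -0.0], [0.259, 0.966, -0.0], [0.0, -0.0, -1.0]]
ft_force: [1.0, -0.2, -0.3]
finger_gap: 0.029
finger_force: 39.6
shift cm [ 0.11 -0.03  0.56] rot [-0.   -0.    0.01]
```

View pics/s3c.png

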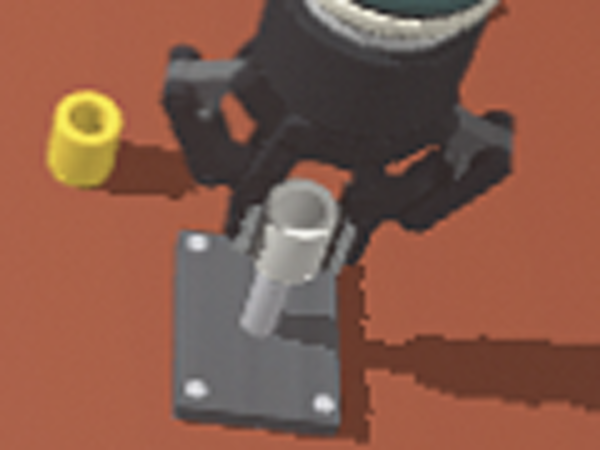

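The enlarged crop shows the sleeve (300,235) right above the pin (262,305). I'll lower it while watching the force.

```bash
python3 -m crank '0.08 0 0 0 0 0 1; 0.08 0 0.3 0 0 0 1; 0.08 0 0.6 0 0 0 1; 0.08 0 0.9 0 0 0 1; 0.08 0 1.2 0 0 0 1; 0.08 0 1.5 0 0 0 1; 0.08 0 1.5 0 0 0 1; 0.08 0 1.5 0 0 0 1'
```

```text
time_s: 7.35
ee_pos: [0.6306, 0.183, 0.0602]
eef_rot: [[-0.966, 0.259, 0.0], [0.259, 0.966, 0.0], [-0.0, 0.0, -1.0]]
ft_force: [-0.1, 0.1, -0.7]
finger_gap: 0.0288
finger_force: 39.6
```

```bash
python3 -m crank '0 0 0.6 0 0 0 1; 0 0 1.3 0 0 0 1; 0 0 2 0 0 0 1; 0 0 2.7 0 0 0 1; 0 0 3.3 0 0 0 1; 0 0 3.8 0 0 0 1; 0 0 4.05 0 0 0 1; 0 0 4.1 0 0 0 1'
python3 m3.py
```

```text
time_s: 8.35
ee_pos: [0.6307, 0.183, 0.0197]
eef_rot: [[-0.966, 0.259, 0.0], [0.259, 0.966, 0.0], [-0.0, 0.0, -1.0]]
ft_force: [-1.3, -0.6, 6.0]
finger_gap: 0.0292
finger_force: 40.0
top z 0.0057 3 ((-15.721404075622559, 16.38743019104004), 0.557548999786377)
```

```bash
python3 -m crank '0 0 0.1 0 0 0 1; 0 0 0.1 0 0 0 1; 0 0 0.1 0 0 0 1; 0 0 0.1 0 0 0 1; 0 0 0.1 0 0 0 1; 0 0 0.1 0 0 0 1; 0 0 0.1 0 0 0 1; 0 0 0.1 0 0 0 1'
```

```text
time_s: 9.35
ee_pos: [0.631, 0.1831, 0.0197]
eef_rot: [[-0.966, 0.259, 0.001], [0.259, 0.966, 0.0], [-0.001, 0.001, -1.0]]
ft_force: [-3.1, -0.5, 9.0]
finger_gap: 0.0291
finger_force: 40.4
```

```bash
python3 -m crank '0 0 -0.4 0 0 0 1; 0 0 -1.2 0 0 0 1; 0 0 -2.2 0 0 0 1; 0 0 -3.4 0 0 0 1; 0 0 -5 0 0 0 1; 0 0 -8 0 0 0 1; 0 0 -12 0 0 0 1; 0 0 -16 0 0 0 1'
python3 - <<'E'
from h import *
st()
c=np.array([.583,-.204]); a=np.radians(-33); ex=np.array([np.cos(a),np.sin(a)]); ey=np.array([-ex[1],ex[0]])
p=c+.038*ex+.036*ey; print(p); plan([p[0]-.06,p[1],.20],-33+0); shot('wrist')
E
python3 m3.py
```

```text
time_s: 10.35
ee_pos: [0.6305, 0.183, 0.1804]
eef_rot: [[-0.966, 0.259, 0.001], [0.259, 0.966, 0.0], [-0.001, 0.0, -1.0]]
ft_force: [1.2, 1.2, -0.6]
finger_gap: 0.029
finger_force: 39.6
time_s 10.35
ee_pos [0.6305, 0.183, 0.1804]
eef_rot [[-0.966, 0.2586, 0.0007], [0.2586, 0.966, 0.0002], [-0.0006, 0.0004, -1.0]]
qpos [-25.9575, 30.2635, 9.5278, 93.9623, -5.7626, 56.2132, 60.5104]
ft_force [1.2139, 1.2408, -0.5876]
finger_gap 0.029
finger_force 39.5747
[ 0.63447649 -0.19450414]
shift cm [ -4.36 -37.91  -1.98] rot [-0.000e+00  4.000e-02 -7.199e+01]
top z -0.024 3200 ((2.53720760345459, -0.2890894412994385), 15.38853645324707)
-0.027 1846 [ 0.2 -0.4]
-0.017 771 [ 1.9 -0.4]
-0.007 735 [ 2.  -0.4]
```

Seated: TCP stalled at 0.0197, which is 14 mm plus the grasp offset, with 9 N back. The sleeve is now off the pin but slipped 6 mm in the grip, so I'm raising the force and moving over the tote.

```bash
python3 -m crank '-0.8 -3 -0.2 0 0 1.5 1; -2 -7.3 -0.5 0 0 4 1; -3.4 -12.2 -0.9 0 0 6 1; -5 -18 -1.2 0 0 9 1; -6.5 -23.5 -1.5 0 0 12 1; -8 -29 -1.8 0 0 15 1; -9.3 -33.5 -2 0 0 17 1; -10.2 -36.8 -2 0 0 18 1' 60
python3 -m crank '0 0 0 0 0 0 1; 0 0 0 0 0 0 1; 0 0 0 0 0 0 1; 0 0 0 0 0 0 1; 0 0 0 0 0 0 1; 0 0 0 0 0 0 1; 0 0 0 0 0 0 1; 0 0 0 0 0 0 1'
python3 - <<'E'
from h import *
st(); shot('wrist','w4.png')
E
python3 m3.py
```

```text
time_s: 11.4
ee_pos: [0.6324, -0.2032, 0.1985]
eef_rot: [[-0.836, 0.549, -0.001], [0.549, 0.836, -0.001], [-0.0, -0.001, -1.0]]
ft_force: [0.1, 0.7, -0.6]
finger_gap: 0.0282
finger_force: 59.1
time_s: 12.4
ee_pos: [0.6339, -0.1989, 0.1982]
eef_rot: [[-0.839, 0.544, 0.0], [0.544, 0.839, -0.0], [-0.0, 0.0, -1.0]]
ft_force: [0.2, 0.3, -0.6]
finger_gap: 0.0282
finger_force: 59.1
time_s 12.4
ee_pos [0.6339, -0.1989, 0.1982]
eef_rot [[-0.8388, 0.5444, 0.0], [0.5444, 0.8388, -0.0], [-0.0, 0.0, -1.0]]
qpos [1.9046, 30.4188, 17.8185, 92.3498, -10.4283, 58.8683, 79.8467]
ft_force [0.1678, 0.3285, -0.6299]
finger_gap 0.0282
finger_force 59.1446
top z -0.0301 3194 ((0.07410907745361328, 1.5292165279388428), 15.278036117553711)
-0.027 843 [-0.5  1.3]
-0.017 765 [-0.4  1.3]
-0.007 348 [-0.4  1.3]
```

View pics/w4.png

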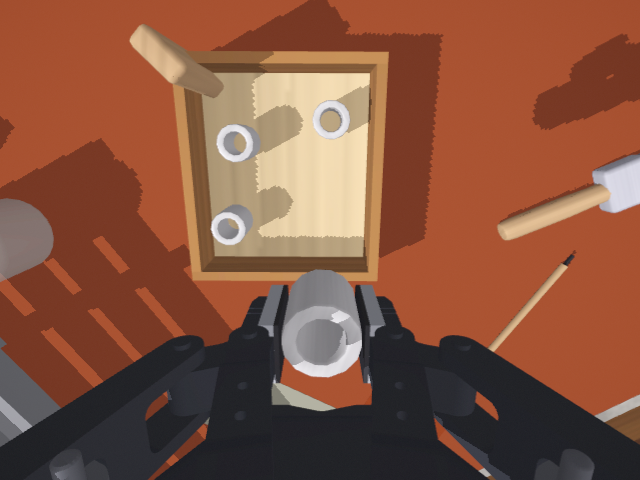

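The wrist picture shows the tote square in view: rim corners about (180,55), (388,52), (376,280) and (193,280), grip at (165,55). The loose sleeves are at (237,143), (331,119) and (231,228), so the free quarter is around (330,220). The sleeve is back at its original height in the tool; the earlier "slip" was only motion lag.

```bash
cat > m4.py <<'E'
from h import *
im,d,c=load('wrist'); P=cloud(d,c)
w=P[45:285,170:395].reshape(-1,3)
rim=w[abs(w[:,2]-.05)<.003]; q=cv2.minAreaRect((rim[:,:2]*1000).astype(np.float32)); print('rim',q,np.median(rim[:,2]))
w=P[10:105,110:235].reshape(-1,3); g=w[(w[:,2]>.06)&(w[:,2]<.12)]; print('grip',cv2.minAreaRect((g[:,:2]*1000).astype(np.float32)),g[:,2].max())
for n,(u,v) in dict(L1=(237,143),L2=(331,119),L3=(231,228)).items():
    w=P[v-24:v+25,u-24:u+25].reshape(-1,3); t=w[abs(w[:,2]-.044)<.003]
    t=t[np.hypot(*(t[:,:2]-np.median(t[:,:2],0)).T)<.02]; print(n,cv2.minEnclosingCircle((t[:,:2]*1000).astype(np.float32)))
E
python3 m4.py
```

```text
rim ((582.854248046875, -201.42282104492188), (160.53286743164062, 183.7880859375), 56.78946304321289) 0.049280354673443605
grip ((482.1424865722656, -216.19256591796875), (36.03583526611328, 16.62238121032715), 12.21181869506836) 0.10347751343397468
L1 ((542.4034423828125, -219.5171661376953), 14.950007438659668)
L2 ((569.2091064453125, -145.76535034179688), 14.827591896057129)
L3 ((595.6866455078125, -266.3905944824219), 14.880839347839355)
```

```bash
python3 -m crank '0 0 2 0 0 0 1; 0 0 5 0 0 0 1; 0 0 8 0 0 0 1; 0 0 11 0 0 0 1; 0 0 13.5 0 0 0 1; 0 0 15 0 0 0 1; 0 0 16 0 0 0 1; 0 0 16.5 0 0 0 1'
python3 -m crank '0 0 0.3 0 0 0 1; 0 0 0.8 0 0 0 1; 0 0 1.3 0 0 0 1; 0 0 1.7 0 0 0 1; 0 0 1.85 0 0 0 1; 0 0 1.85 0 0 0 1; 0 0 1.85 0 0 0 1; 0 0 1.85 0 0 0 1'
```

```text
time_s: 13.45
ee_pos: [0.6339, -0.1989, 0.0328]
eef_rot: [[-0.839, 0.544, 0.0], [0.544, 0.839, -0.0], [-0.0, 0.0, -1.0]]
ft_force: [0.4, 0.6, -0.7]
finger_gap: 0.0284
finger_force: 59.1
time_s: 14.45
ee_pos: [0.634, -0.1989, 0.0148]
eef_rot: [[-0.839, 0.544, 0.0], [0.544, 0.839, -0.0], [-0.0, 0.0, -1.0]]
ft_force: [0.6, 0.8, -0.6]
finger_gap: 0.0285
finger_force: 59.1
```

```bash
python3 -m crank '0 0 0.1 0 0 0 0.05; 0 0 0.1 0 0 0 0.05; 0 0 0.1 0 0 0 0.05; 0 0 0.1 0 0 0 0.05; 0 0 0.1 0 0 0 0.05; 0 0 0.1 0 0 0 0.05; 0 0 0.1 0 0 0 0.05; 0 0 0.1 0 0 0 0.05'
python3 -m crank '0 0 -0.5 0 0 0 0.05; 0 0 -1.5 0 0 0 0.05; 0 0 -3 0 0 0 0.05; 0 0 -5 0 0 0 0; 0 0 -8 0 0 0 -0.5; 0 0 -12 0 0 0 -1; 0 0 -15 0 0 0 -1; 0 0 -17 0 0 0 -1'
python3 - <<'E'
from h import *
st(); shot('wrist'); im,_,_=shot('scene'); cv2.imwrite('pics/s5c.png',cv2.resize(im[210:345,190:340],None,fx=4,fy=4,interpolation=cv2.INTER_CUBIC))
E
```

```text
time_s: 15.45
ee_pos: [0.6339, -0.1988, 0.0137]
eef_rot: [[-0.839, 0.544, 0.0], [0.544, 0.839, 0.0], [-0.0, 0.0, -1.0]]
ft_force: [0.6, -0.2, 0.0]
finger_gap: 0.0406
finger_force: 0.0
time_s: 16.45
ee_pos: [0.6346, -0.1991, 0.1868]
eef_rot: [[-0.839, 0.545, 0.003], [0.545, 0.839, -0.001], [-0.003, 0.001, -1.0]]
ft_force: [0.1, -0.5, 0.4]
finger_gap: 0.0858
finger_force: 0.0
time_s 16.45
ee_pos [0.6346, -0.1991, 0.1868]
eef_rot [[-0.8387, 0.5445, 0.0033], [0.5445, 0.8388, -0.0006], [-0.0031, 0.0013, -1.0]]
qpos [1.9497, 31.0754, 17.7689, 92.9201, -10.7903, 57.5013, 80.1229]
ft_force [0.0668, -0.4908, 0.4432]
finger_gap 0.0858
finger_force 0.0
```

View pics/s5c.png

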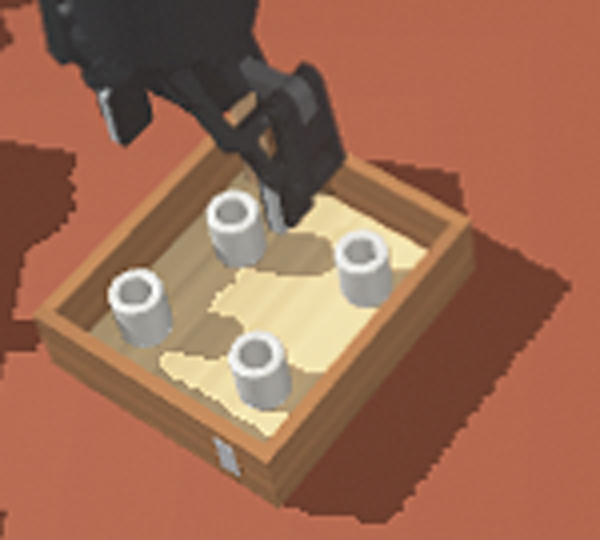

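The crop shows all four sleeves standing in the tote, the new one at (260,370) in the lower free quarter. Next is the grip.

Run:
```python
from h import *
t=-12
R=down(102,t).as_matrix(); print(R[:,2]); g=np.array([.4815,-.216,.082]); T=g+.019*R[:,2]; pre=T-.09*R[:,2]; print(T,pre)
plan(pre,102,t)
```

```text
[ 0.20336832  0.04322727 -0.9781476 ]
[ 0.485364   -0.21517868  0.0634152 ] [ 0.46706085 -0.21906914  0.15144848]
shift cm [ 13.05 -10.82   3.47] rot [ -4.72 -11.07 -44.82]
```

```bash
python3 -m crank '1.5 -1.2 0 -0.5 -1.2 -5 -1; 3.5 -2.8 0 -1.2 -2.8 -12 -1; 5.5 -4.5 0.5 -2 -5 -20 -1; 7.5 -6.3 1 -2.8 -6.5 -27 -1; 9.5 -7.9 1.5 -3.5 -8 -34 -1; 11.5 -9.5 2.3 -4.2 -10 -40 -1; 13 -10.8 3 -4.7 -11 -44.8 -1; 13.05 -10.8 3.4 -4.7 -11 -44.8 -1'
python3 -m crank '0 0 0 0 0 0 -1; 0 0 0 0 0 0 -1; 0 0 0 0 0 0 -1; 0 0 0 0 0 0 -1; 0 0 0 0 0 0 -1; 0 0 0 0 0 0 -1; 0 0 0 0 0 0 -1; 0 0 0 0 0 0 -1'
python3 - <<'E'
from h import *
st(); im,d,c=shot('wrist','w6.png'); P=cloud(d,c)
plan([ 0.485364,-0.21517868,0.0634152],102,-12)
E
```

```text
time_s: 17.55
ee_pos: [0.4633, -0.2187, 0.1484]
eef_rot: [[-0.959, -0.204, 0.195], [-0.199, 0.979, 0.045], [-0.2, 0.004, -0.98]]
ft_force: [1.0, 0.3, -0.2]
finger_gap: 0.0853
finger_force: 0.0
time_s: 18.55
ee_pos: [0.4656, -0.2184, 0.1497]
eef_rot: [[-0.958, -0.208, 0.197], [-0.203, 0.978, 0.044], [-0.202, 0.002, -0.979]]
ft_force: [0.8, 0.3, -0.7]
finger_gap: 0.0855
finger_force: 0.0
time_s 18.55
ee_pos [0.4656, -0.2184, 0.1497]
eef_rot [[-0.9581, -0.2076, 0.1973], [-0.2029, 0.9782, 0.0441], [-0.2021, 0.0023, -0.9794]]
qpos [22.4122, 16.2272, 3.8893, 121.5282, -15.026, 34.0322, 139.902]
ft_force [0.7667, 0.2795, -0.68]
finger_gap 0.0855
finger_force 0.0
shift cm [-0.22 -0.11  8.85] rot [ 0.12 -0.34 -0.04]
```

View pics/w6.png

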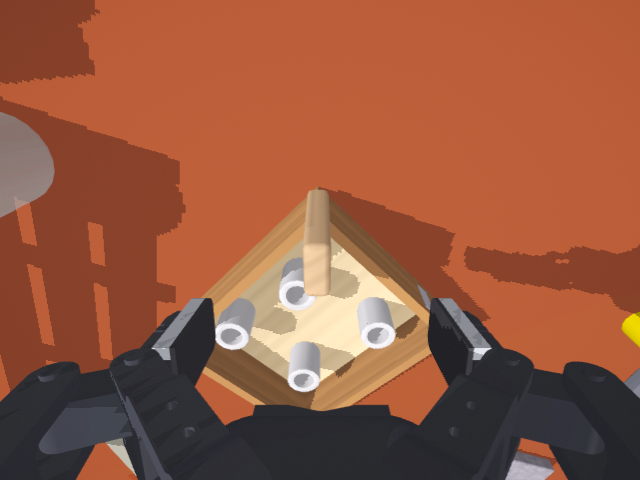

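The wrist picture shows the bar at (317,240), centred between the open fingers with the tote square below and nothing in the way. I'll descend and grip.

```bash
python3 -m crank '-0.2 -0.1 1 0 0 0 -1; -0.2 -0.1 3 0 0 0 -1; -0.2 -0.1 5 0 0 0 -1; -0.2 -0.1 7 0 0 0 -1; -0.2 -0.1 8.3 0 0 0 -1; -0.2 -0.1 8.8 0 0 0 -1; -0.2 -0.1 8.8 0 0 0 -1; -0.2 -0.1 8.8 0 0 0 0' 60
python3 -m crank '0 0 0 0 0 0 1; 0 0 0 0 0 0 1; 0 0 0 0 0 0 1; 0 0 0 0 0 0 1; 0 0 0 0 0 0 1; 0 0 0 0 0 0 1; 0 0 0 0 0 0 1; 0 0 0 0 0 0 1' 110
python3 - <<'E'
from h import *
s=st(); R=np.array(s['eef_rot']); p=np.array(s['ee_pos'])
C=np.array([.702,-.1838,0.0])
ax=np.array([-np.sin(np.radians(12)),np.cos(np.radians(12)),0])
for k in range(1,19):
    th=2*k; Q=Ro.from_rotvec(np.radians(th)*ax).as_matrix()
    t=C+[0,0,.004*min(1,th/12)]+Q@(p-C)
    print(th,np.round(R.T@(t-p)*100,2),np.round(t,3), np.round((Ro.from_matrix(R.T@Q@R)).as_rotvec(degrees=True),1))
E
```

```text
time_s: 19.6
ee_pos: [0.4854, -0.2153, 0.0644]
eef_rot: [[-0.958, -0.208, 0.198], [-0.203, 0.978, 0.044], [-0.203, 0.002, -0.979]]
ft_force: [-0.4, -0.3, 0.2]
finger_gap: 0.0698
finger_force: 0.0
time_s: 20.6
ee_pos: [0.4853, -0.2156, 0.0644]
eef_rot: [[-0.958, -0.207, 0.198], [-0.202, 0.978, 0.043], [-0.203, 0.002, -0.979]]
ft_force: [-2.5, -1.1, 6.7]
finger_gap: 0.0148
finger_force: 107.9
time_s 20.6
ee_pos [0.4853, -0.2156, 0.0644]
eef_rot [[-0.9581, -0.2068, 0.1982], [-0.2022, 0.9784, 0.0435], [-0.2029, 0.0016, -0.9792]]
qpos [23.6577, 26.3232, 0.9507, 121.8737, -18.8559, 23.5207, 143.1778]
ft_force [-2.5439, -1.063, 6.6958]
finger_gap 0.0148
finger_force 107.9321
2 [-0.4   0.   -0.76] [ 0.488 -0.215  0.073] [0. 2. 0.]
4 [-0.83  0.   -1.51] [ 0.49  -0.215  0.081] [0. 4. 0.]
6 [-1.27  0.   -2.24] [ 0.493 -0.214  0.089] [0. 6. 0.]
8 [-1.74  0.01 -2.95] [ 0.496 -0.213  0.097] [0. 8. 0.]
10 [-2.24  0.01 -3.65] [ 0.5   -0.213  0.105] [ 0. 10.  0.]
12 [-2.75  0.01 -4.33] [ 0.503 -0.212  0.112] [ 0. 12.  0.]
14 [-3.28  0.01 -4.93] [ 0.507 -0.211  0.119] [ 0. 14.  0.]
16 [-3.82  0.01 -5.51] [ 0.511 -0.21   0.126] [ 0. 16.  0.]
18 [-4.38  0.01 -6.08] [ 0.515 -0.209  0.133] [ 0. 18.  0.]
20 [-4.97  0.02 -6.62] [ 0.52  -0.208  0.139] [ 0. 20.  0.]
22 [-5.57  0.02 -7.14] [ 0.524 -0.207  0.146] [ 0. 22.  0.]
24 [-6.19  0.02 -7.64] [ 0.529 -0.206  0.152] [ 0. 24.  0.]
26 [-6.82  0.02 -8.11] [ 0.535 -0.205  0.158] [ 0. 26.  0.]
28 [-7.48  0.02 -8.57] [ 0.54  -0.204  0.163] [ 0. 28.  0.]
30 [-8.14  0.02 -9.  ] [ 0.545 -0.203  0.169] [ 0. 30.  0.]
32 [-8.83  0.02 -9.41] [ 0.551 -0.202  0.174] [ 0. 32.  0.]
34 [-9.52  0.03 -9.79] [ 0.557 -0.2    0.18 ] [ 0. 34.  0.]
36 [-10.23   0.03 -10.15] [ 0.563 -0.199  0.185] [ 0.1 36.   0. ]
```

```bash
python3 -m crank '-0.2 0 -0.38 0 1 0 1; -0.5 0 -0.95 0 2.5 0 1; -0.83 0 -1.51 0 4 0 1; -1.27 0 -2.24 0 6 0 1; -1.74 0 -2.95 0 8 0 1; -2.24 0 -3.65 0 10 0 1; -2.75 0 -4.33 0 12 0 1; -2.75 0 -4.33 0 12 0 1' 110
python3 - <<'E'
from h import *
s=st(); R=np.array(s['eef_rot']); print('tilt',np.degrees(np.arctan2(-R[0,2],-R[2,2]))+11.5)
E
```

```text
time_s: 21.6
ee_pos: [0.5032, -0.2104, 0.1114]
eef_rot: [[-0.978, -0.21, -0.008], [-0.21, 0.978, 0.001], [0.007, 0.003, -1.0]]
ft_force: [-0.0, 0.1, -5.7]
finger_gap: 0.0148
finger_force: 107.2
time_s 21.6
ee_pos [0.5032, -0.2104, 0.1114]
eef_rot [[-0.9777, -0.21, -0.0078], [-0.21, 0.9777, 0.001], [0.0074, 0.0026, -1.0]]
qpos [9.9616, 26.1145, 11.4339, 112.2506, -7.2376, 42.7549, 127.7417]
ft_force [-0.0086, 0.0805, -5.6932]
finger_gap 0.0148
finger_force 107.1912
tilt 11.946079115174731
```

```bash
python3 -m crank '-0.4 0 -0.7 0 2 0 1; -0.82 0 -1.4 0 4 0 1; -1.26 0 -2.05 0 6 0 1; -1.74 0 -2.7 0 8 0 1; -2.2 0 -3.4 0 10 0 1; -2.67 0 -4 0 12 0 1; -3.2 0 -4.6 0 14 0 1; -3.2 0 -4.6 0 14 0 1' 110
python3 - <<'E'
from h import *
s=st(); R=np.array(s['eef_rot']); p=np.array(s['ee_pos'])
C=np.array([.702,-.1838,0.0])
ax=np.array([-np.sin(np.radians(12)),np.cos(np.radians(12)),0])
for th in (2,4,6,8,10,12):
    Q=Ro.from_rotvec(np.radians(th)*ax).as_matrix(); t=C+Q@(p-C); print(th,np.round(R.T@(t-p)*100,2))
im,_,_=shot('scene'); cv2.imwrite('pics/s7c.png',cv2.resize(im[190:350,180:360],None,fx=3.5,fy=3.5,interpolation=cv2.INTER_CUBIC))
E
```

```text
time_s: 22.6
ee_pos: [0.5346, -0.2041, 0.1567]
eef_rot: [[-0.947, -0.209, -0.243], [-0.203, 0.978, -0.049], [0.248, 0.003, -0.969]]
ft_force: [0.5, 1.1, -4.3]
finger_gap: 0.0147
finger_force: 108.1
time_s 22.6
ee_pos [0.5346, -0.2041, 0.1567]
eef_rot [[-0.9472, -0.2088, -0.2432], [-0.203, 0.9779, -0.0489], [0.248, 0.0031, -0.9688]]
qpos [3.3597, 31.2173, 14.7847, 98.1692, -0.942, 64.1819, 119.5071]
ft_force [0.5382, 1.0891, -4.2732]
finger_gap 0.0147
finger_force 108.1453
2 [-0.4  0.  -0.7]
4 [-0.82  0.   -1.38]
6 [-1.26  0.   -2.05]
8 [-1.73  0.   -2.7 ]
10 [-2.22  0.01 -3.33]
12 [-2.73  0.01 -3.95]
```

View pics/s7c.png

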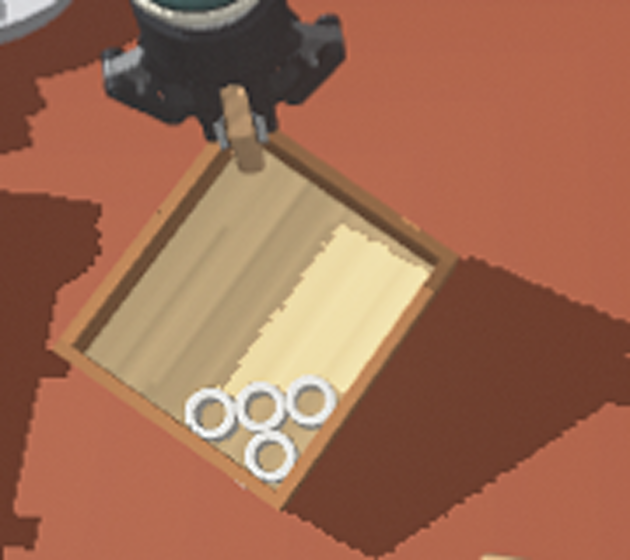

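The crop shows all four sleeves already slid into the far corner (270,420) at 26°. I'll tip a little further, past 30°, and hold.

```bash
python3 -m crank '-0.2 0 -0.35 0 1 0 1; -0.6 0 -1.04 0 3 0 1; -1.04 0 -1.7 0 5 0 1; -1.5 0 -2.37 0 7 0 1; -1.73 0 -2.7 0 8 0 1; -1.73 0 -2.7 0 8 0 1; -1.73 0 -2.7 0 8 0 1; -1.73 0 -2.7 0 8 0 1' 110
python3 -m crank '0 0 0 0 0 0 1; 0 0 0 0 0 0 1; 0 0 0 0 0 0 1; 0 0 0 0 0 0 1; 0 0 0 0 0 0 1; 0 0 0 0 0 0 1; 0 0 0 0 0 0 1; 0 0 0 0 0 0 1' 110
python3 - <<'E'
from h import *
s=st(); R=np.array(s['eef_rot'])
im,d,c=shot('scene'); P=cloud(d,c)
# tote frame from the hand's rigid motion since the grasp (tote yaw -33.2)
R0=np.array([[-0.9581,-0.2068,0.1982],[-0.2022,0.9784,0.0435],[-0.2029,0.0016,-0.9792]]); p0=np.array([.4853,-.2156,.0644])
X=((P-s['ee_pos'])@R)@R0.T+p0-[.5829,-.2014,0]; Y=X@Ro.from_euler('z',-33.2,degrees=True).as_matrix()
fl=Y[(abs(Y[...,0])<.078)&(abs(Y[...,1])<.068)&(Y[...,2]<.02)&(Y[...,2]>0)]; print('floor z med',np.median(fl[:,2]), 'hand tilt change', np.degrees(np.arccos(((np.trace(R@R0.T))-1)/2)))
t=Y[(abs(Y[...,0])<.08)&(abs(Y[...,1])<.07)&(Y[...,2]>.03)&(Y[...,2]<.055)]; t=t[t[:,0]+t[:,1]>-.09]
print('sleeve-top pts',len(t),t.min(0),t.max(0),t.mean(0),'frac x,y>-10mm',np.mean((t[:,0]>-.01)&(t[:,1]>-.015)))
print('mug/jar/brush depth z',[np.round(np.nanmedian(P[v-3:v+4,u-3:u+4].reshape(-1,3),0),3).tolist() for u,v in((540,335),(149,243),(375,360))])
E
```

```text
time_s: 23.65
ee_pos: [0.557, -0.2003, 0.1796]
eef_rot: [[-0.905, -0.207, -0.372], [-0.192, 0.978, -0.077], [0.38, 0.002, -0.925]]
ft_force: [0.9, 0.2, -5.2]
finger_gap: 0.0148
finger_force: 108.0
time_s: 24.65
ee_pos: [0.5574, -0.2, 0.1795]
eef_rot: [[-0.905, -0.208, -0.372], [-0.193, 0.978, -0.077], [0.38, 0.002, -0.925]]
ft_force: [-0.1, 0.0, -4.4]
finger_gap: 0.0147
finger_force: 108.2
time_s 24.65
ee_pos [0.5574, -0.2, 0.1795]
eef_rot [[-0.9046, -0.2077, -0.3723], [-0.1929, 0.9782, -0.0769], [0.3801, 0.0023, -0.9249]]
qpos [1.2358, 35.8761, 15.7287, 88.9386, 0.9516, 76.2413, 117.3305]
ft_force [-0.0551, 0.0436, -4.4094]
finger_gap 0.0147
finger_force 108.1913
floor z med 0.00859576272499514 hand tilt change 34.04541888552901
sleeve-top pts 468 [ 0.01260696 -0.00033388  0.03013569] [0.07951173 0.06998586 0.04867635] [0.05170038 0.04037049 0.04325048] frac x,y>-10mm 1.0
mug/jar/brush depth z [[0.701, 0.405, 0.006], [0.514, -0.441, 0.079], [0.762, 0.051, 0.021]]
```

The hand has tipped 34°, the tote hasn't slipped in the grip, all four sleeves are in the far corner, and the arm is still.

```bash
python3 -c "
from cell import r; print(r.hand_in())"
```

```text
the job is handed in; nothing more can be done
None
```

Handed in at about 25 s: the wide sleeve was proved fully down the pin and put in the tote, and the tote is held still at 34° with all four sleeves in the far corner; the narrow sleeve stayed on the bench, and I saw no sign that the mug, jar or brush were disturbed.

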